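# Open the interlocked air manifold in a body shop

### The arm

A 6-joint arm with a two-finger parallel gripper is mounted at the origin on the work surface. World frame = base frame: x ahead of the robot, y to its left, z up, the work surface at z = 0. Lengths are in mm, angles in rad, forces in N, time in s.
With the tool pointing down it reaches from about 300 to 775 mm from the base axis. Payload 14.6 kg.
Tool frame: the origin (TCP) lies at the very end of the fingers, on their centre line; the grasp point (between the pads) lies 19 mm behind it; z points along the fingers, y is the line along which they close (so a half turn about z gives the same grasp; the last joint's range is limited). The gripper opens to 94 mm and grips with 3 to 60 N. Pads are 16 mm wide; open, the fingers measure 119 mm over their backs; the gripper's body (75 mm by 177 mm) begins 78 mm behind the grasp point.
Start: joints at [1.069, 0.3, 1.521, -0, 1.321, -0.067], TCP at [231.672, 498.816, 205.446] pointing down, gripper open.
Joint ranges: [-3.03, 3.03], [-0.79, 2.21], [0.23, 2.52], [-1.04, 4.18], [0, 3.07], [-2.55, 2.55]. Speed limits (rad/s): [2.22, 2.22, 2.57, 3.14, 3.14, 3.14].

### API

Orientations are given as [roll, pitch, yaw] about the fixed x, y, z axes, in that order (R = Rz(yaw) Ry(pitch) Rx(roll)).
In Python, from cell import manip, eyes, ticket gives the robot as it stands. The module is installed in compiled form; this text tells all that it offers.
- The arm moves only by the tool arm_command, never from a script. Its argument "plan" is a list of rows, each a list of 5 numbers: the opening, from -1 (shut) to 1 (fully open), then the shift along the tool's x, y, z in m, then the turn about the tool's z in rad. In form: [[jaw, dx, dy, dz, roll], ...]. A call has 1 to 20 rows; each row shifts and turns the commanded pose from where the row before left it, along the tool's axes as they then stand; what a row does not reach is not made up. A row lasts 1/8 s, in which the tool goes at most 62.5 mm and 10.7 degrees, less where a joint would pass 70% of its speed; a pose out of reach is approached as far as the arm can. A call is refused whole if a number of a shift passes 0.0625 or a number of a turn 0.188, either way. A call with a gripper value outside its range is refused whole. The fingers move at their own pace and stop on an object; "newtons" is the grip in N (left out, the last holds). Time passes only in rows, so rows that do not move let the fingers close. It gives the time, the measured TCP pose, the force, the opening and the grip force at its end, in the units of the state.
- manip.read_state(): the state, without advancing time (a new reading comes with each control period).
- eyes.camera(name): name is "side" or "top" or "wrist"; returns a dict with "img" (480x640x3 uint8, blue, green, red), "z_map" (480x640 float32, mm along the optical axis (not along the pixel's ray), 0 where there is no reading), "fx", "fy", "cx", "cy" (pixels), "eye" and "orientation" of the camera in the world. Camera axes: x right, y down, z forward; pixel columns grow to the right and rows downward; lengths in mm; the calibration is good to about 2 mm. The wrist camera is an equidistant fisheye: a pixel r from the principal point sees the ray r / f radians off the axis. A picture is of the moment at which its call begins.
- ticket.sign_off(): hands the job in; it is judged then, once.
The state is a dict: "clock": time; "joints": joint angles; "qd": joint speeds; "effort": joint torques, N m; "eef_pos": TCP position; "eef_rot": TCP orientation; "wrist_force": force on the tool from outside, world axes, zero at the start; "moment": the same for the moment, N m; "finger_gap": finger opening in mm; "finger_force": force on a finger pad.
Only numpy, scipy, OpenCV 4.12 (cv2) and the standard library are available. Lean on these libraries where they do the work, as an engineer would, in place of code of your own. Each camera call takes 0.05 s, during which the arm holds its last target. There are 200 camera calls.

### The job

Put the sanding line on air at the two-handle manifold: first turn the isolator (the long handle standing in the slotted metal collar) clockwise to its stop, which lets the selector past; then turn the selector (the short bar with the locking bolt) clockwise to its stop so that the bolt lies in the collar's gap, and let go. Leave the lone drain valve on its own small block as it is.

Things in the scene. Friction and masses are not known exactly. Their poses are not given: they have to be found in the camera images.
- manifold: Aluminium block fixed to the bench, 130 (x) by 260 (y) by 28 mm high, brass outlets on its +x face. Origin: centre of its underside; z up. Upright axes: isolator at (0, +60) mm, selector at (0, -60) mm. Both handles are bars 14 mm wide, 54 to 86 mm above the bench, their sides free; the rest of the manifold is under 48 mm high. Handles turn with about 0.1 Nm of friction and stay where left.
- isolator (a joint): Long handle, rad: 0 to 1.309 (hard stop), growing clockwise from above; starts at 0 to 0.15. Bar reaches 85 mm from the axis one way, 22 mm the other. Long end points 165 deg minus the value, anticlockwise from manifold +x (at the stop: +y). Under it turns a metal collar, outer radius 59 mm, with a 124 deg gap opposite the long end; it frees the selector only in the last 20 deg or so.
- selector (a joint): Short bar, rad: 0 to 1.047 (hard stop), growing clockwise from above; starts at 0 to 0.08. Bar 50 mm long, centred on its axis; below it, parallel, a round bolt 14 mm thick, 90 mm long, 40 mm above the bench. Bolt points 150 deg minus the value, anticlockwise from manifold +x (at the stop: +y, at the isolator). Blocked by the collar at about 0.5 until the isolator is set.
- drain (a joint): Lone drain valve, rad, starts at 0, to stay as it is: a handle like the isolator's but without collar, alone on a square 130 mm block with one outlet, on the other half of the bench, its axis 370 mm or more from the manifold's centre.

How it is judged (in metres and radians):
On the way, in this order (a step that is already met when the one before it is completed fails the run):
1. the isolator is turned to within 10 degrees of its stop while the selector is still held back (value of joint isolator above 1.13 rad and value of joint selector below 0.65 rad), for 0.2 s.
2. then the selector is turned to within 10 degrees of its stop (value of joint selector above 0.87 rad), for 0.2 s.
At the end, for the whole second after the job is handed in: The isolator stands within 10 degrees of its stop (above 1.13 rad) and the selector within 10 degrees of its stop (above 0.87 rad), both at rest (value of joint isolator above 1.13 rad and value of joint selector above 0.87 rad and velocity of joint isolator between -0.05 and 0.05 rad/s and velocity of joint selector between -0.05 and 0.05 rad/s); the robot touches nothing.
It fails at once if the lone drain valve is turned by more than 10 degrees (value of joint drain above 0.175 rad).
It also fails if it takes over 45 s, if anything falls off the work surface, if the arm or the gripper's body presses on something with over 40 N, if the wrist force passes 120 N, or if a joint passes its speed limit or range.

## Working session

There is one attempt and no reset: what is moved stays moved. The work goes in short steps, Python scripts to look and compute and a tool call to move; the robot and the scene stay as the last step left them, time stands still between calls to the robot, and variables do not carry over. Pictures are saved under pics/ and viewed, at most 10 in all, crops included, and the job is handed in when it is done.

Besides the shell and the picture viewer there is one more tool, called by a JSON object that holds its "method" and its "body", one argument or row to a line. arm_command: Moves the arm, as the interface text tells. Its arguments: {"type":"object","properties":{"plan":{"type":"array"},"newtons":{"type":"number"}},"required":["plan"]}

```bash
mkdir -p pics; python3 - <<'E'
from cell import manip, eyes
import cv2, numpy as np
for n in ["top","side"]:
    c=eyes.camera(n); np.savez(f"{n}.npz",**c); cv2.imwrite(f"pics/{n}0.png",c["img"])
    print(n,{k:c[k] for k in("fx","fy","cx","cy","eye","orientation")})
print(manip.read_state())
E
```

```text
top {'fx': 485.3721887417322, 'fy': 485.3721887417322, 'cx': 312.86135724103605, 'cy': 234.0674827448718, 'eye': array([438.54929927,   5.11669952, 861.61917225]), 'orientation': array([-3.02749093, -0.03009193, -1.56429823])}
side {'fx': 595.2278592179915, 'fy': 595.2278592179915, 'cx': 322.75839350068253, 'cy': 242.41043848861773, 'eye': array([ 492.35774434, -873.37851137,  831.5441068 ]), 'orientation': array([-2.31468594,  0.02132102, -0.08650055])}
{'clock': 0.1, 'joints': array([ 1.06941539e+00,  3.00429780e-01,  1.52151267e+00, -2.63604117e-05,
        1.32073068e+00, -6.65895953e-02]), 'qd': array([-0.0007622 , -0.00148736, -0.00308524, -0.00070616, -0.00065468,
       -0.00069666]), 'effort': array([ 3.26100366e-03, -5.32640612e+01, -3.53286624e+01,  7.10296654e-02,
        2.35092145e-02, -8.70441954e-05]), 'eef_pos': array([231.55859382, 498.61202616, 204.93794185]), 'eef_rot': array([-3.14051287e+00, -4.64185285e-05,  2.70680782e+00]), 'wrist_force': array([-0.89913465,  1.47180341, -0.10265503]), 'moment': array([-0.03780104, -0.00898442, -0.00212555]), 'finger_force': 0.0, 'finger_gap': 93.96212648861335}
```

View pics/top0.png

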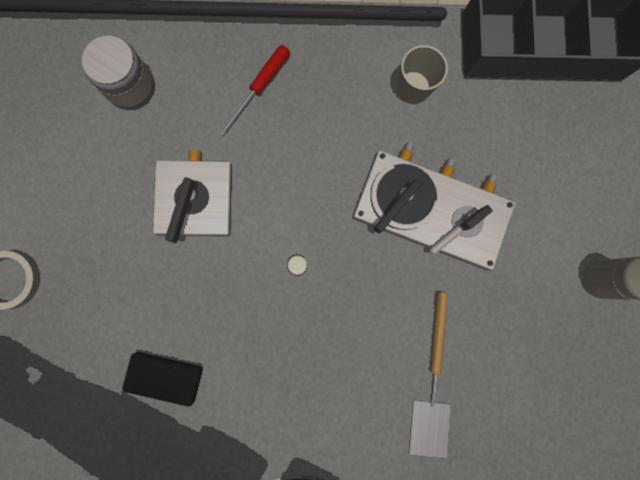

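The picture shows the manifold around (435,210), isolator axis about (405,195) with its long end at (378,230), and the selector about (467,220). The drain block is at (192,198), clear on the left.

```bash
cat > h.py <<'E'
import numpy as np, cv2
from scipy.spatial.transform import Rotation as R
def cloud(c):
    v,u=np.mgrid[0:480,0:640]; z=c["z_map"]
    p=np.stack([(u-c["cx"])/c["fx"]*z,(v-c["cy"])/c["fy"]*z,z],-1)
    return p@R.from_euler("xyz",c["orientation"]).as_matrix().T+c["eye"]
def rect(P):
    (c,s,a)=cv2.minAreaRect(P[:,:2].astype(np.float32)); b=cv2.boxPoints((c,s,a)); return np.round(c,1),np.round(s,1),b
def analyse(c,m0):
    W=cloud(c); Z=W[...,2]; ok=c["z_map"]>0
    d=np.hypot(W[...,0]-m0[0],W[...,1]-m0[1])<170
    for lo,hi in((20,34),(78,94),(35,49)):
        m=(ok&d&(Z>lo)&(Z<hi)).astype(np.uint8)
        n,l,st,ce=cv2.connectedComponentsWithStats(m)
        for i in range(1,n):
            if st[i,4]<60: continue
            P=W[l==i]; r,s,b=rect(P)
            e=max((b[1]-b[0],b[2]-b[1]),key=np.linalg.norm)
            print((lo,hi),"px",st[i,4],"c",r,"size",s,"ang",round(np.degrees(np.arctan2(e[1],e[0])),1),"z",round(np.median(P[:,2]),1))
E
python3 - <<'E'
from h import *
for n in("top","side"):
    c=dict(np.load(n+".npz")); W=cloud(c); print(n)
    if n=="top": m0=W[210,435]; print(m0, W[300,350])
    analyse(c,m0)
E
```

```text
top
[ 575.7695967  -227.97520167   46.46370106] [ 4.21069610e+02 -8.65123433e+01 -2.56780201e-01]
(20, 34) px 8989 c [ 596.2 -239.1] size [260.3 164.9] ang 69.3 z 28.3
(78, 94) px 555 c [ 577.2 -156.8] size [ 14.1 107.7] ang -39.5 z 85.1
(78, 94) px 267 c [ 558.6 -288.2] size [14.1 50.9] ang -51.4 z 85.1
(35, 49) px 331 c [ 610.6 -133.4] size [29.5 98. ] ang -12.6 z 45.3
(35, 49) px 324 c [ 560.6 -195. ] size [28.7 95.1] ang -64.6 z 45.3
(35, 49) px 342 c [ 530.9 -253.7] size [17.2 89.5] ang -47.4 z 45.0
side
(20, 34) px 7459 c [ 597.6 -242.2] size [263.4 164.7] ang 69.0 z 28.2
(78, 94) px 474 c [ 578.6 -160.2] size [ 16.8 107.6] ang -39.2 z 84.7
(78, 94) px 271 c [ 560.9 -292.7] size [15.7 50.1] ang -53.3 z 85.1
(35, 49) px 244 c [ 628.6 -136.5] size [19.4 71.6] ang -34.7 z 44.2
(35, 49) px 381 c [ 563.5 -191.9] size [ 35.8 102.6] ang -75.0 z 44.7
(35, 49) px 68 c [ 602.8 -186.8] size [11.1 21.7] ang -2.7 z 41.7
(35, 49) px 355 c [ 534.9 -263.5] size [ 16.2 100.8] ang -53.8 z 44.4
```

View pics/side0.png

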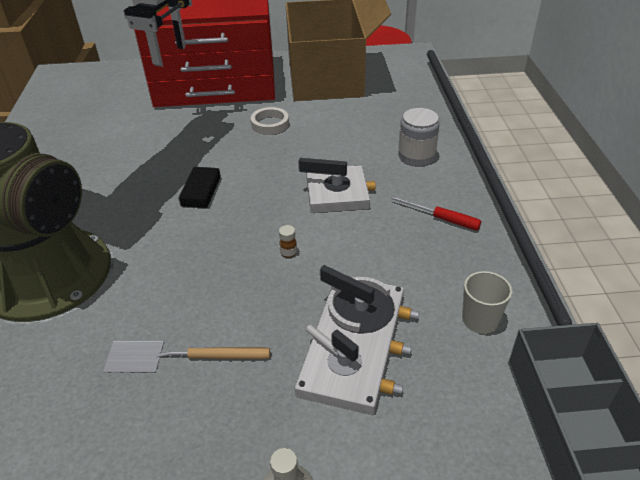

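The side view shows the same layout: isolator bar at (347,283), selector at (345,345), drain at (325,167). Top-camera sizes match the spec:

| Part | Measured |
|---|---|
| Isolator bar | 14 x 107 mm, z 85 |
| Selector bar | 14 x 51 mm, z 85 |
| Distance between axes | 119.7 mm |

This puts the isolator axis at about (602,-178.5) with the long end at 140.5°. The selector axis is at about (560,-290) at 127.5°, and the stops are at 69.3°.

Next I move above the isolator bar, 55 mm out from its axis.

{"method": "arm_command", "body": {
  "plan": [
    [1,-0.038,-0.0296,0,0],
    [1,-0.038,-0.0296,0,0],
    [1,-0.038,-0.0296,0,0],
    [1,-0.038,-0.0296,0,0],
    [1,-0.038,-0.0296,0,0],
    [0,-0.038,-0.0296,0,0],
    [-0.2,-0.038,-0.0296,0,0],
    [-0.2,-0.038,-0.0296,0,0],
    [-0.2,-0.038,-0.0296,0,0],
    [-0.2,-0.038,-0.0296,0,0],
    [-0.2,-0.038,-0.0296,0,0],
    [-0.2,-0.038,-0.0296,0,0],
    [-0.2,-0.038,-0.0296,0,0],
    [-0.2,-0.038,-0.0296,0,0],
    [-0.2,-0.036,-0.0296,0,0],
    [-0.2,0,0,0,0.13],
    [-0.2,0,0,0,0.125],
    [-0.2,0,0,0,0],
    [-0.2,0,0,0,0]
  ],
  "newtons": 25
}}

```text
clock: 2.48
eef_pos: [559.7, -143.0, 205.4]
eef_rot: [-3.141, -0.0, 2.455]
wrist_force: [-0.3, 0.1, -0.8]
finger_gap: 37.3
finger_force: 0.0
```

```bash
python3 - <<'E'
from cell import eyes
import cv2
cv2.imwrite("pics/w1.png",eyes.camera("wrist")["img"])
E
```

```text
(no output)
```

View pics/w1.png

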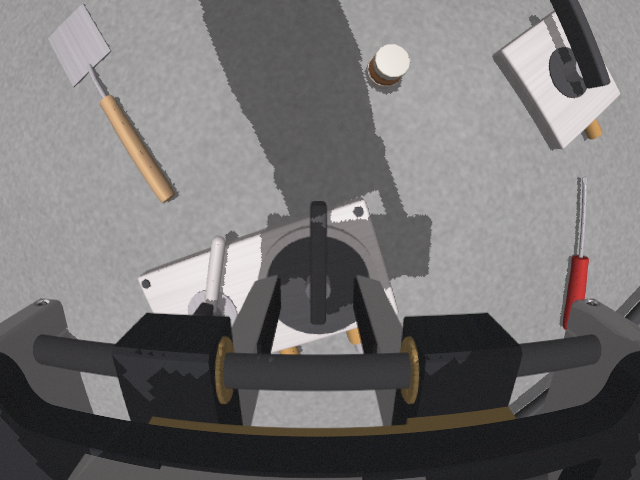

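The wrist view shows the isolator bar upright at column 318, centred between the fingertips at about columns 268 and 368. I go down and grip.

{"method": "arm_command", "body": {
  "plan": [
    [-0.2,0,0,0.04,0],
    [-0.2,0,0,0.04,0],
    [-0.2,0,0,0.035,0],
    [-0.2,0,0,0.02,0],
    [-0.2,0,0,0.01,0],
    [-0.2,0,0,0,0],
    [-1,0,0,0,0],
    [-1,0,0,0,0],
    [-1,0,0,0,0],
    [-1,0,0,0,0],
    [-1,0,0,0,0]
  ],
  "newtons": 25
}}

```text
clock: 3.9
eef_pos: [560.2, -143.0, 61.0]
eef_rot: [3.141, 0.001, 2.452]
wrist_force: [0.5, 2.8, 6.4]
finger_gap: 13.9
finger_force: 25.0
```

The bar is held at a 13.9 mm gap, so I arc it clockwise about its axis at r = 55 mm, for 1.22 rad.

{"method": "arm_command", "body": {
  "plan": [
    [-1,-0.0004,0.0067,0,0.122],
    [-1,-0.0004,0.0067,0,0.122],
    [-1,-0.0004,0.0067,0,0.122],
    [-1,-0.0004,0.0067,0,0.122],
    [-1,-0.0004,0.0067,0,0.122],
    [-1,-0.0004,0.0067,0,0.122],
    [-1,-0.0004,0.0067,0,0.122],
    [-1,-0.0004,0.0067,0,0.122],
    [-1,-0.0004,0.0067,0,0.122],
    [-1,-0.0004,0.0067,0,0.122],
    [-1,0,0,0,0],
    [-1,0,0,0,0],
    [-1,0,0,0,0]
  ]
}}

```text
clock: 5.52
eef_pos: [621.3, -125.4, 61.1]
eef_rot: [3.14, -0.001, 1.232]
wrist_force: [4.3, 6.2, 5.2]
finger_gap: 14.2
finger_force: 25.0
```

The isolator is about 1° short of its stop. I release, lift and look.

{"method": "arm_command", "body": {
  "plan": [
    [-0.2,0,0,0,0],
    [-0.2,0,0,0,0],
    [-0.2,0,0,0,0],
    [-0.2,0,0,-0.02,0],
    [-0.2,0,0,-0.04,0],
    [-0.2,0,0,-0.05,0],
    [-0.2,0,0,-0.034,0],
    [-0.2,-0.04,0,0,-0.15],
    [-0.2,-0.04,0,0,-0.15],
    [-0.2,-0.04,0,0,-0.15],
    [-0.2,-0.04,0,0,-0.15],
    [-0.2,0,0,0,-0.18],
    [-0.2,0,0,0,-0.18],
    [-0.2,0,0,0,0],
    [-0.2,0,0,0,0]
  ]
}}

```text
clock: 7.4
eef_pos: [602.6, -282.8, 205.3]
eef_rot: [3.141, 0.001, 2.188]
wrist_force: [0.1, 0.3, -0.4]
finger_gap: 37.9
finger_force: 0.0
```

```bash
python3 - <<'E'
from h import *
from cell import eyes,manip
for n in("top","side"):
    c=eyes.camera(n); print(n); analyse(c,[585,-233]); cv2.imwrite(f"pics/{n}2.png",c["img"])
s=manip.read_state(); print(s["eef_pos"],s["eef_rot"])
y=s["eef_rot"][2]; d=np.array([560,-290.3])-s["eef_pos"][:2]
print(d@[np.cos(y),np.sin(y)], d@[np.sin(y),-np.cos(y)])
E
```

```text
top
(20, 34) px 500 c [ 673.7 -156.6] size [37.8 88.5] ang -65.8 z 26.8
(20, 34) px 7909 c [ 596.  -238.6] size [259.3 164.4] ang 69.2 z 28.4
(78, 94) px 578 c [ 611.7 -146.8] size [106.   15.5] ang 70.2 z 85.1
(78, 94) px 263 c [ 558.7 -288.5] size [14.2 50.1] ang -50.8 z 85.1
(35, 49) px 321 c [ 647.8 -175. ] size [25.5 88.9] ang -88.7 z 45.1
(35, 49) px 354 c [ 571.7 -143.9] size [98.3 30. ] ang 42.3 z 45.2
(35, 49) px 338 c [ 531.1 -253.9] size [17.4 89. ] ang -47.5 z 45.0
side
(20, 34) px 103 c [ 565.5 -110.3] size [51.5 23.6] ang 37.9 z 28.4
(20, 34) px 7720 c [ 597.7 -242.5] size [263.  165.2] ang 68.9 z 28.3
(78, 94) px 75 c [ 623.6 -129.7] size [58.  8.] ang 70.8 z 84.9
(78, 94) px 67 c [ 599.2 -191.4] size [21.5 13.5] ang 74.5 z 84.1
(78, 94) px 279 c [ 561.4 -292.3] size [17.1 50. ] ang -51.3 z 85.1
(35, 49) px 259 c [ 565.1 -151.1] size [83.9 25.4] ang 52.2 z 44.7
(35, 49) px 336 c [ 646.5 -173.9] size [ 31.1 101.1] ang -80.8 z 44.5
(35, 49) px 359 c [ 534.7 -263.9] size [ 15.9 100.7] ang -54.5 z 44.8
[ 602.63768037 -282.7886104   204.89490876] [3.14142012e+00 3.56937946e-04 2.18922783e+00]
18.599335126443336 -39.0954919867078
```

View pics/side2.png

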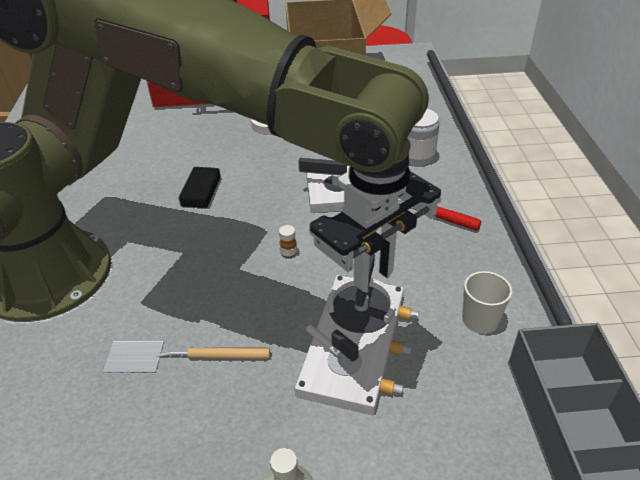

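The side view shows the isolator bar at (375,308), pointing along the block at 70.2° from the top camera, so it is set. The selector at (345,345) is untouched at about 128.8°, centred at (560,-290.3). I move onto it, go down and grip.

{"method": "arm_command", "body": {
  "plan": [
    [-0.2,0.01,-0.02,0,0],
    [-0.2,0.0086,-0.0191,0,0],
    [-0.2,0,0,0,-0.058],
    [-0.2,0,0,0,0],
    [-0.2,0,0,0.04,0],
    [-0.2,0,0,0.04,0],
    [-0.2,0,0,0.035,0],
    [-0.2,0,0,0.02,0],
    [-0.2,0,0,0.01,0],
    [-0.2,0,0,0,0],
    [-1,0,0,0,0],
    [-1,0,0,0,0],
    [-1,0,0,0,0],
    [-1,0,0,0,0],
    [-1,0,0,0,0]
  ],
  "newtons": 40
}}

```text
clock: 9.38
eef_pos: [561.0, -290.0, 60.2]
eef_rot: [3.14, 0.002, 2.25]
wrist_force: [5.4, 4.1, 1.2]
finger_gap: 13.9
finger_force: 40.0
```

{"method": "arm_command", "body": {
  "plan": [
    [-1,0,0,0,0.114],
    [-1,0,0,0,0.114],
    [-1,0,0,0,0.114],
    [-1,0,0,0,0.114],
    [-1,0,0,0,0.114],
    [-1,0,0,0,0.114],
    [-1,0,0,0,0.114],
    [-1,0,0,0,0.114],
    [-1,0,0,0,0.114],
    [-1,0,0,0,0],
    [-1,0,0,0,0],
    [-1,0,0,0,0]
  ]
}}

```text
clock: 10.88
eef_pos: [560.7, -290.2, 60.2]
eef_rot: [3.14, -0.001, 1.227]
wrist_force: [3.4, 5.0, 3.2]
finger_gap: 13.9
finger_force: 40.0
```

The tool turned the full amount with no blockage. I release, lift and back away for a clear view.

{"method": "arm_command", "body": {
  "plan": [
    [-0.2,0,0,0,0],
    [-0.2,0,0,0,0],
    [-0.2,0,0,0,0],
    [-0.2,0,0,-0.02,0],
    [-0.2,0,0,-0.04,0],
    [-0.2,0,0,-0.05,0],
    [-0.2,0,0,-0.05,0],
    [-0.2,0,-0.04,0,0],
    [-0.2,0,-0.04,0,0],
    [-0.2,0,-0.04,0,0],
    [-0.2,0,-0.04,0,0],
    [-0.2,0,0,0,0],
    [-0.2,0,0,0,0]
  ]
}}

```text
clock: 12.5
eef_pos: [410.1, -236.5, 220.6]
eef_rot: [3.14, 0.0, 1.224]
wrist_force: [-0.2, -0.5, 0.1]
finger_gap: 37.5
finger_force: 0.0
```

```bash
python3 - <<'E'
from h import *
from cell import eyes,manip
for n in("top","side"):
    c=eyes.camera(n); print(n); analyse(c,[585,-233]); cv2.imwrite(f"pics/{n}3.png",c["img"])
s=manip.read_state(); print(s["eef_pos"],s["wrist_force"],s["clock"])
E
```

```text
top
(20, 34) px 489 c [ 672.9 -154.9] size [37.5 84.8] ang -66.2 z 26.9
(20, 34) px 8235 c [ 595.7 -239.1] size [260.4 164. ] ang 69.2 z 28.2
(78, 94) px 582 c [ 611.8 -146.8] size [106.4  15.2] ang 71.0 z 85.1
(78, 94) px 275 c [ 559.2 -288.6] size [49.7 14.9] ang 69.1 z 84.9
(35, 49) px 321 c [ 648.  -174.9] size [25.4 88.5] ang -89.3 z 45.0
(35, 49) px 358 c [ 571.7 -143.7] size [98.2 30.5] ang 41.8 z 45.4
(35, 49) px 356 c [ 572.6 -248.7] size [96.6 16.8] ang 66.5 z 44.8
side
(20, 34) px 102 c [ 565.8 -108.5] size [51.2 23.8] ang 37.1 z 28.3
(20, 34) px 7963 c [ 598.  -241.3] size [264.2 165.4] ang 69.5 z 28.3
(78, 94) px 381 c [ 613.2 -150.6] size [108.7  14.3] ang 70.9 z 85.0
(78, 94) px 251 c [ 560.5 -292.6] size [49.9 14.4] ang 70.2 z 84.9
(35, 49) px 309 c [ 569.1 -148.5] size [92.3 26.6] ang 47.8 z 44.6
(35, 49) px 332 c [ 646.3 -173.1] size [31.3 98.8] ang -81.1 z 44.7
(35, 49) px 160 c [ 579.3 -241. ] size [69.4 13.6] ang 70.7 z 45.1
[ 410.15864628 -236.39106554  219.77138141] [-0.31027676 -1.02593907 -0.91845254] 12.6
```

View pics/side3.png

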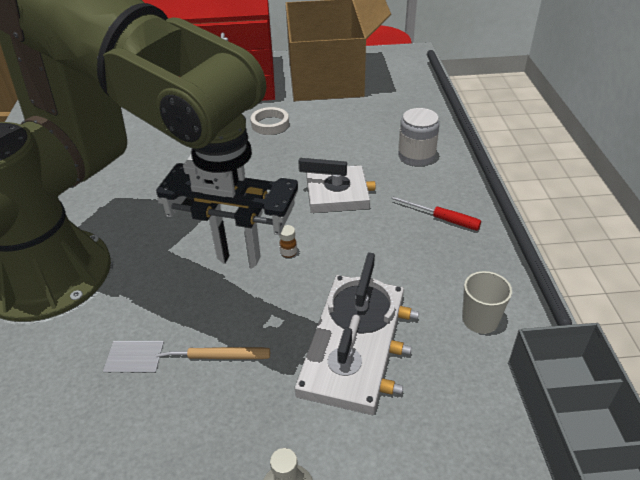

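The view shows both bars in line with the block at 70-71°, within about 2° of the 69.3° stops: isolator at (367,278), selector at (346,345). The bolt lies in the collar's gap, the drain at (325,167) is unmoved, and the gripper is clear.

```bash
python3 -c "
from cell import ticket; print(ticket.sign_off())"
```

```text
the job is handed in; nothing more can be done
None
```

The job is handed in: the isolator, then the selector, were turned clockwise to within about 2° of their stops by camera, with the bolt in the collar's gap, the drain untouched and the arm clear; no verdict came back.

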